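# Brush out the tea tumbler

### The arm

A 6-joint arm with a two-finger parallel gripper is mounted at the origin on the work surface. World frame = base frame: x ahead of the robot, y to its left, z up, the work surface at z = 0. Lengths are in m, angles in rad, forces in N, time in s.
With the tool pointing down it reaches from about 0.25 to 0.775 m from the base axis. Payload 4 kg.
Tool frame: the origin (TCP) lies on the mounting face of the last link; the fingertips stand 173 mm ahead of it and the grasp point (between the pads) lies ahead of it (robot.tcp_to_grasp is the z of the grasp point in the tool frame, in m); z points along the fingers, y is the line along which they close (so a half turn about z gives the same grasp; the last joint's range is limited). The gripper opens to 85 mm and grips with 20 to 120 N. Pads are 22 mm wide; open, the fingers measure 114 mm over their backs; the gripper's body (76 mm by 85 mm) begins 54 mm behind the grasp point. The pads swing forward as they close: fully open they stand 13 mm farther back than shut.
Start: joints at [1.046, 0.087, 1.371, -0, 1.684, -0.103], TCP at [0.225, 0.502, 0.405] pointing down, gripper open.
Joint ranges: [-3.1, 3.1], [-0.76, 2.03], [0.27, 2.55], [-1.08, 4.22], [0.17, 2.65], [-2.57, 2.57]. Speed limits (rad/s): [2.79, 2.79, 3.14, 3.14, 3.14, 3.14].

### API

Orientations are given as a rotation vector (axis times angle).
In Python, from bench import robot gives the robot as it stands.
- The arm moves only by the shell command python3 -m pendant 'ROWS' [FORCE]. ROWS is JSON, a list of rows, each an object with "fingers": the opening, from -1 (shut) to 1 (fully open); "xyz": the shift along the tool's x, y, z scaled (see below), a list of three; "angular": the turn, a rotation vector about the tool's x, y, z scaled (see below), a list of three. In form: [{"fingers": fingers, "xyz": [x, y, z], "angular": [rx, ry, rz]}, ...]. A call has 1 to 12 rows; each row shifts and turns the commanded pose from where the row before left it, along the tool's axes as they then stand; what a row does not reach is not made up. The controller multiplies each number of a shift by 0.04 m and each number of a turn by 0.08 rad. A row lasts 1/12 s, in which the tool goes at most 41.7 mm and 7.16 degrees, less where a joint would pass 70% of its speed; a pose out of reach is approached as far as the arm can. A call with a number of a shift or a turn outside -1 to 1 is refused whole. A call with a gripper value outside its range is refused whole. The fingers move at their own pace and stop on an object; FORCE is the grip in N (left out, the last holds). Time passes only in rows, so rows that do not move let the fingers close. It gives the time, the measured TCP pose, the force, the opening and the grip force at its end, in the units of the state.
- robot.sense(): the state, without advancing time (a new reading comes with each control period).
- robot.capture(name): name is "scene" or "side" or "wrist"; returns a dict with "frame" (400x640x3 uint8, red, green, blue), "intrinsics" (3x3 intrinsics, pixels), "R" (3x3) and "t" (3): a world point X has camera coordinates R X + t; the wrist camera has in their place "T_tool_cam" (4x4, takes a point from camera to tool coordinates, whose origin is the TCP and whose axes are the flange's). Camera axes: x right, y down, z forward; pixel columns grow to the right and rows downward; lengths in m; the calibration is good to about 2 mm. The wrist camera is an equidistant fisheye: a pixel r from the principal point sees the ray r / f radians off the axis. A picture is of the moment at which its call begins: read the wrist's pose just before it. There is no depth.
- robot.sign_off(): hands the job in; it is judged then, once.
The state is a dict: "time_s": time; "joints": joint angles; "qd": joint speeds; "tau": joint torques, N m; "tcp_pos": TCP position; "tool_rot": TCP orientation; "contact_force": force on the tool from outside, world axes, zero at the start; "torque": the same for the moment, N m; "finger_gap": opening from 0.0 (shut) to 1.0 (fully open); "grip_force": force on a finger pad.
Only numpy, scipy, OpenCV 4.12 (cv2) and the standard library are available. Lean on these libraries where they do the work, as an engineer would, in place of code of your own. Each camera call takes 0.05 s, during which the arm holds its last target. There are 200 camera calls.

### The job

Brush out the inside of the steel tumbler with the bottle brush: push the bristles down to the bottom three times, each time but the last drawing the brush up until about half of the bristles stand above the rim, without tipping the tumbler over. Then stand the brush back in its square metal holder, bristles down as it was, and let go of it; the tumbler must be left standing upright where it was, and the mug and the tea can left alone.

Things in the scene. Friction and masses are not known exactly. Their poses are not given: they have to be found in the camera images.
- brush: Bottle brush, 210 mm long, 80 g, upright in the holder, bristles down. Origin: centre of the flat lower end; z along it to the handle. White bristle head 48 mm in diameter (firm core 42 mm), z 0 to 60 mm; steel stem 8 mm in diameter to 130 mm; round grey plastic handle 24 mm in diameter, 130 to 210 mm (straight 137 to 203). Round all about: yaw does not matter.
- tumbler: Plain stainless-steel tumbler without handle or lid, loose, standing open end up, 0.35 kg; 120 mm tall, outer diameter 74 mm at the foot and 80 mm at the rim, wall 4 mm (inside diameter 66 mm at the bottom, 72 mm at the rim), floor 5 mm thick. Origin: centre of its underside; z up along its axis.
- holder: Square open-topped brush holder of bare aluminium sheet, screwed to the desk: 74 x 74 mm outside, 80 mm tall, walls 4 mm (inside 66 x 66 mm), floor 4 mm thick; two low foot flanges make it 120 mm long at desk level along its y. Origin: centre of its underside; x and y square to its walls, z up.
- mug: White ceramic mug with a handle at its +y side, loose, 90 mm tall, 82 mm in diameter: a bystander. Origin: centre of its underside.
- tea_can: Closed tea can, loose, 110 mm tall, 72 mm in diameter: a bystander. Origin: centre of its underside.
Things that resemble listed ones, but are neither listed nor needed, are in the scene too. Of the things that look like the brush, take the one that is farthest to the robot's left at the start.

How it is judged:
On the way, in this order (a step that is already met when the one before it is completed fails the run):
1. first stroke: the bristles' lower end is inside the tumbler, within 15 mm of its inner floor (the brush within 0.5 rad of upright) (horizontal distance between brush and tumbler below 0.035 m and z of brush in the frame of tumbler below 0.02 m and angle between brush's own z axis and vertical below 0.5 rad), for 0.05 s.
2. the brush is drawn up, still over or in the tumbler, its lower end 60 mm or more above the inner floor (horizontal distance between brush and tumbler below 0.035 m and z of brush in the frame of tumbler above 0.065 m), for 0.05 s.
3. second stroke: the bristles' lower end is inside the tumbler, within 15 mm of its inner floor (the brush within 0.5 rad of upright) (all of step 1), for 0.05 s.
4. the brush is drawn up, still over or in the tumbler, its lower end 60 mm or more above the inner floor, again (all of step 2), for 0.05 s.
5. third stroke: the bristles' lower end is inside the tumbler, within 15 mm of its inner floor (the brush within 0.5 rad of upright) (all of step 3), for 0.05 s.
At the end, for the whole second after the job is handed in: Brush released, at rest in the holder, bristles down: lower end within 30 mm sideways of the holder's centre, under 25 mm above its underside, leaning under 0.5 rad. Tumbler at rest, upright within 0.1 rad, within 50 mm of its start. Mug and tea can within 30 mm of theirs (horizontal distance between brush and holder below 0.03 m and z of brush in the frame of holder below 0.025 m and angle between brush's own z axis and vertical below 0.5 rad and linear speed of each of brush, tumbler below 0.03 m/s and angle between tumbler's own z axis and vertical below 0.1 rad and distance of tumbler from where it was at the start of the episode below 0.05 m); the robot touches nothing.
It fails at once if the tumbler is tipped by more than 0.5 rad (angle between tumbler's own z axis and vertical above 0.5 rad).
It fails at once if the mug is moved by more than 30 mm (distance of mug from where it was at the start of the episode above 0.03 m).
It fails at once if the tea can is moved by more than 30 mm (distance of tea_can from where it was at the start of the episode above 0.03 m).
It also fails if it takes over 58 s, if anything falls off the work surface, if the arm or the gripper's body presses on something with over 40 N, if the wrist force passes 120 N, or if a joint passes its speed limit or range.

## Working session

There is one attempt and no reset: what is moved stays moved. The work goes in short steps, Python scripts to look and compute and a shell command to move; the robot and the scene stay as the last step left them, time stands still between calls to the robot, and variables do not carry over. Pictures are saved under pics/ and viewed, at most 12 in all, crops included, and the job is handed in when it is done.

```bash
mkdir -p pics; ls; python3 - <<'E'
from bench import robot
import cv2,numpy as np
s=robot.sense();print(s['time_s'],s['tcp_pos'],s['tool_rot'],s['finger_gap'],robot.tcp_to_grasp)
for n in('scene','side','wrist'):
    c=robot.capture(n);cv2.imwrite(f'pics/{n}.png',c['frame'][:,:,::-1]);np.savez(f'{n}.npz',**c)
    print(n,c['intrinsics'].tolist(),[np.round(c[k],4).tolist() for k in c if k not in('frame','intrinsics')])
E
```

```text
pics
0.0 [0.22512017 0.50168774 0.40350995] [-0.6575282  -3.07130479  0.00334086] 1.0014269482256353 0.1547
scene [[489.05550309582935, 0.0, 326.96737475670983], [0.0, 489.05550309582935, 202.9129037270819], [0.0, 0.0, 1.0]] [[[0.5093, 0.8606, -0.0043], [0.6971, -0.4155, -0.5843], [-0.5046, 0.2945, -0.8115]], [-0.3123, -0.4336, 1.5652]]
side [[460.62500484817343, 0.0, 321.07935941491166], [0.0, 460.62500484817343, 195.3374445662804], [0.0, 0.0, 1.0]] [[[0.8766, -0.481, 0.0095], [-0.273, -0.5135, -0.8135], [0.3962, 0.7105, -0.5815]], [-0.5513, 0.2017, 0.9236]]
wrist [[309.70691628693146, 0.0, 328.18057181076546], [0.0, 309.70691628693146, 196.84895268384122], [0.0, 0.0, 1.0]] [[[0.0005, -0.9475, -0.3197, 0.0834], [1.0, 0.0006, -0.0002, 0.0004], [0.0004, -0.3197, 0.9475, 0.0305], [0.0, 0.0, 0.0, 1.0]]]
```

View pics/scene.png

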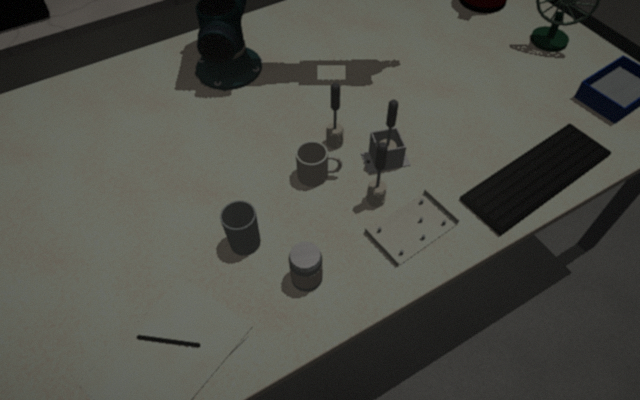

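View pics/side.png

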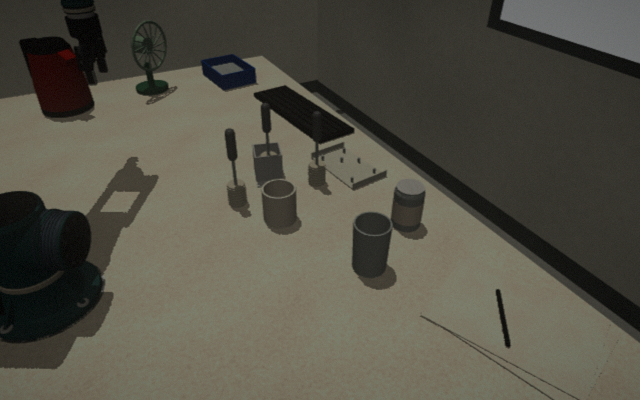

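View pics/wrist.png

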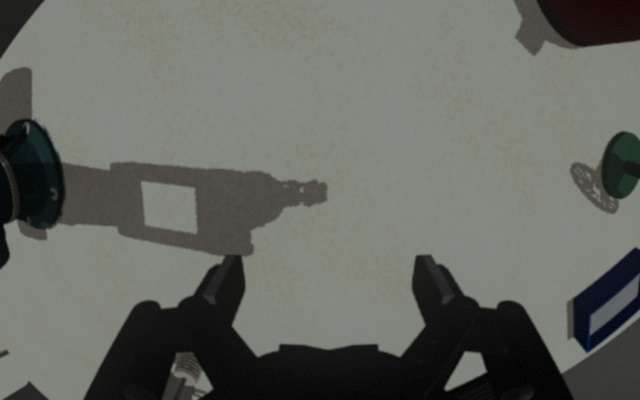

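The scene view shows the holder brush with its handle top near (392,103). The tumbler rim is near (239,213), the mug at (312,160), the tea can at (305,265), and there are two loose look-alike brushes at (335,90) and (380,145). The side view has the same things at (266,105), (372,222), (280,200), (408,200), (230,135) and (317,118). I'll enlarge both to measure more precisely.

```bash
python3 - <<'E'
import cv2,numpy as np
a=np.load('scene.npz')['frame'][:,:,::-1];b=np.load('side.npz')['frame'][:,:,::-1]
def e(im,x,y,w,h,n):
    c=cv2.resize(im[y:y+h,x:x+w],None,fx=800/w,fy=800/w,interpolation=cv2.INTER_CUBIC)
    cv2.imwrite(n,np.clip(c.astype(float)*1.8,0,255).astype(np.uint8))
e(a,210,75,200,150+45,'pics/a.png') if 0 else e(a,210,80,240,180,'pics/a.png')
e(b,215,95,200,150,'pics/b.png')
e(b,215,95,240,180,'pics/b.png')
E
```

```text
(no output)
```

View pics/a.png

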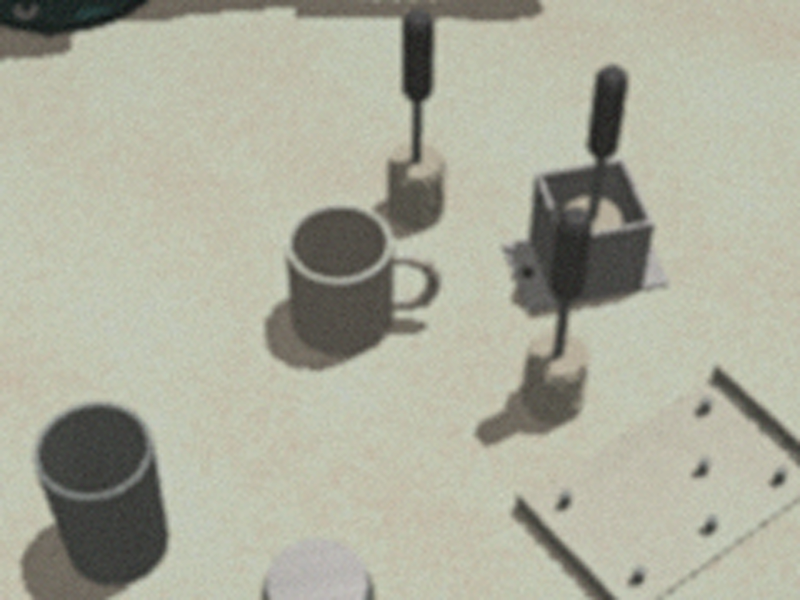

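View pics/b.png

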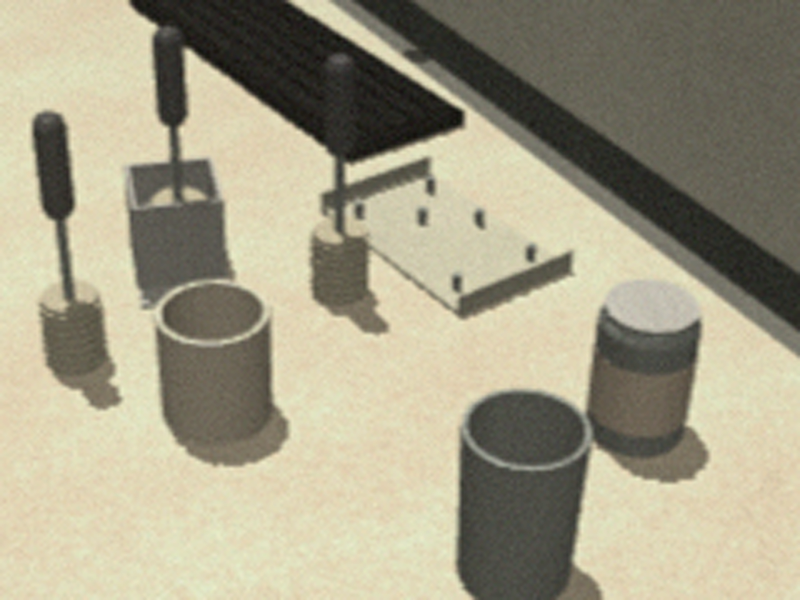

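The crops (scale 3.33, offsets (210,80) and (215,95)) show:

| Point | Scene crop | Side crop |
|---|---|---|
| Handle top | (611,68) | (168,28) |
| Handle bottom | (600,157) | (173,125) |
| Tumbler rim centre | (95,450) | (525,430) |
| Holder rim corners | around (538–651,165–240) | around (127–222,162–208) |

Next I'll triangulate these.

```bash
cat > h.py <<'E'
import numpy as np,cv2
C={n:np.load(n+'.npz') for n in('scene','side')}
def P(c): return c['intrinsics']@np.c_[c['R'],c['t']]
def tri(a,b):
    X=cv2.triangulatePoints(P(C['scene']),P(C['side']),np.array(a,float).reshape(2,1),np.array(b,float).reshape(2,1))[:,0]
    X=X[:3]/X[3]
    r=[np.round((lambda q:q[:2]/q[2]-np.array(p))(P(C[n])@np.r_[X,1]),1).tolist() for n,p in(('scene',a),('side',b))]
    return X.round(4),r
def ray(n,p,z):
    c=C[n];d=c['R'].T@np.linalg.solve(c['intrinsics'],[*p,1]);o=-c['R'].T@c['t'];return (o+d*(z-o[2])/d[2]).round(4)
A=lambda x,y:(210+(x+.5)*.3-.5,80+(y+.5)*.3-.5)
B=lambda x,y:(215+(x+.5)*.3-.5,95+(y+.5)*.3-.5)
E
python3 - <<'E'
from h import *
for k,a,b,z in [('htop',(611,68),(168,28),.214),('hbot',(600,157),(173,125),.134),('tumrim',(95,450),(525,430),.12),
 ('c1',(538,178),(133,206),.08),('c2',(623,165),(127,170),.08),('c3',(651,224),(212,162),.08),('c4',(563,240),(222,200),.08),
 ('L1',(417,10),(50,115),.21),('L2',(572,212),(341,57),.21),('mug',(341,245),(213,315),.09),('can',(318,583),(651,307),.11)]:
    a=A(*a);b=B(*b);print(k,*tri(a,b),'s',ray('scene',a,z)[:2],'d',ray('side',b,z)[:2])
E
```

```text
htop [0.5756 0.205  0.2151] [[-0.1, 0.4], [-0.3, -0.3]] s [0.5737 0.2068] d [0.5763 0.2052]
hbot [0.5765 0.206  0.1293] [[0.1, -0.5], [0.4, 0.4]] s [0.5813 0.2016] d [0.5733 0.2004]
tumrim [ 0.6184 -0.2325  0.1165] [[0.0, -0.0], [0.0, 0.0]] s [ 0.6209 -0.2331] d [ 0.6157 -0.2359]
c1 [0.5303 0.1851 0.0776] [[0.2, -0.8], [0.6, 0.7]] s [0.5341 0.1817] d [0.5289 0.1852]
c2 [0.5508 0.2528 0.0726] [[0.1, -0.2], [0.1, 0.2]] s [0.5569 0.2474] d [0.5464 0.2414]
c3 [0.6172 0.2312 0.0753] [[-0.1, 0.5], [-0.3, -0.4]] s [0.6193 0.2294] d [0.6138 0.2211]
c4 [0.5965 0.1634 0.078 ] [[0.0, -0.1], [0.1, 0.1]] s [0.5982 0.162 ] d [0.5952 0.1608]
L1 [0.4496 0.1195 0.2117] [[-0.2, 0.8], [-0.6, -0.8]] s [0.4456 0.1226] d [0.4506 0.1184]
L2 [0.6725 0.1058 0.2109] [[-0.1, 0.2], [-0.2, -0.2]] s [0.6713 0.1069] d [0.6733 0.1064]
mug [0.5194 0.0116 0.0846] [[-0.0, 0.1], [-0.1, -0.1]] s [0.5234 0.0096] d [0.5164 0.0039]
can [ 0.7785 -0.1515  0.1066] [[0.0, -0.1], [0.0, 0.0]] s [ 0.7804 -0.1524] d [ 0.7751 -0.1551]
```

Both views agree. The holder brush is at (0.576,0.205), with its handle top at 0.215 against the expected 0.214. Its y is the largest of the three, so it's the one to take. The holder centre is (0.574,0.208) and the tumbler (0.618,-0.233). Next is a helper for shifts in tool units.

```bash
cat > go.py <<'E'
import sys,numpy as np
from bench import robot
from scipy.spatial.transform import Rotation as Ro
s=robot.sense();R=Ro.from_rotvec(s['tool_rot']).as_matrix()
print('t',s['time_s'],'tcp',np.round(s['tcp_pos'],4),'z',R[:,2].round(4),'gap',round(s['finger_gap'],3),'grip',round(s['grip_force'],1),'F',np.round(s['contact_force'],1),'j',np.round(s['joints'],2))
print('grasp',(s['tcp_pos']+R[:,2]*robot.tcp_to_grasp).round(4))
if len(sys.argv)>3:
    d=np.array(sys.argv[1:4],float)-s['tcp_pos'];print('units',(R.T@d/.04).round(2), 'level rot units',(R.T@np.cross(R[:,2],[0,0,-1])/.08).round(3))
E
python3 go.py .576 .205 .43
```

```text
t 0.15 tcp [0.2251 0.5017 0.4038] z [-8.0e-04 -1.5e-03 -1.0e+00] gap 1.0 grip 0.0 F [-0.7 -0.8  1.3] j [ 1.05  0.09  1.37 -0.    1.68 -0.1 ]
grasp [0.225  0.5015 0.2491]
units [-11.04  -3.18  -0.65] level rot units [-0.021 -0.002  0.   ]
```

```bash
python3 -m pendant '[{"fingers":1,"xyz":[0,0,-0.65],"angular":[0,0,0]},{"fingers":1,"xyz":[-0.9,-0.27,0],"angular":[0,0,0]},{"fingers":1,"xyz":[-0.9,-0.27,0],"angular":[0,0,0]},{"fingers":1,"xyz":[-0.9,-0.27,0],"angular":[0,0,0]},{"fingers":1,"xyz":[-0.9,-0.27,0],"angular":[0,0,0]},{"fingers":1,"xyz":[-0.9,-0.27,0],"angular":[0,0,0]},{"fingers":1,"xyz":[-0.9,-0.27,0],"angular":[0,0,0]},{"fingers":1,"xyz":[-0.9,-0.27,0],"angular":[0,0,0]},{"fingers":1,"xyz":[-0.9,-0.27,0],"angular":[0,0,0]},{"fingers":1,"xyz":[-0.9,-0.27,0],"angular":[0,0,0]},{"fingers":1,"xyz":[0,0,0],"angular":[0,0,0]},{"fingers":1,"xyz":[0,0,0],"angular":[0,0,0]}]' 40; python3 go.py .576 .205 .43
python3 - <<'E'
from bench import robot
import cv2
c=robot.capture('wrist');cv2.imwrite('pics/w1.png',c['frame'][:,:,::-1])
E
```

```text
time_s: 1.15
tcp_pos: [0.4823, 0.279, 0.4298]
tool_rot: [-0.663, -3.069, 0.001]
contact_force: [-0.8, 0.4, 0.1]
finger_gap: 1.0
grip_force: 0.0
t 1.15 tcp [0.4823 0.279  0.4298] z [-1.8e-03 -5.0e-04 -1.0e+00] gap 1.0 grip 0.0 F [-0.8  0.4  0.1] j [ 0.42  0.1   1.31  0.    1.74 -0.72]
grasp [0.482  0.2789 0.2751]
units [-2.9  -0.72 -0.01] level rot units [-0.014 -0.018 -0.   ]
```

View pics/w1.png

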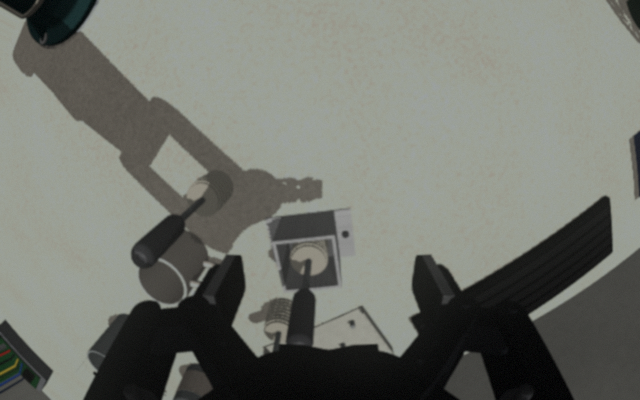

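The wrist view shows the brush in its holder between the fingers. The bristle head is at about (309,258) and the lower end of the handle at (306,290), with L1 at (160,240). I'll cast rays to check these.

```bash
cat >> h.py <<'E'
def wray(s,c,p,z):
    from scipy.spatial.transform import Rotation as Ro
    K=c['intrinsics'];d=(np.array(p)-K[:2,2])/K[0,0];r=np.hypot(*d)
    v=np.r_[d/r*np.sin(r),np.cos(r)];T=c['T_tool_cam'];R=Ro.from_rotvec(s['tool_rot']).as_matrix()
    o=R@T[:3,3]+s['tcp_pos'];w=R@T[:3,:3]@v;return (o+w*(z-o[2])/w[2]).round(4)
E
python3 - <<'E'
from h import *
from bench import robot
s=robot.sense();c=robot.capture('wrist')
print(wray(s,c,(309,258),.064),wray(s,c,(306,290),.135))
for p in((273,246),(333,236),(340,289),(282,291)):print(wray(s,c,p,.08))
E
python3 go.py .576 .205 .43
```

```text
[0.5713 0.2134 0.064 ] [0.57   0.2149 0.135 ]
[0.532  0.1862 0.08  ]
[0.5484 0.2559 0.08  ]
[0.6201 0.2338 0.08  ]
[0.5938 0.1652 0.08  ]
t 1.25 tcp [0.4807 0.2807 0.4304] z [-1.2e-03  3.0e-04 -1.0e+00] gap 0.995 grip 0.0 F [-0.8 -0.1  0.1] j [ 0.43  0.1   1.31  0.    1.74 -0.72]
grasp [0.4805 0.2807 0.2757]
units [-2.95 -0.75  0.01] level rot units [-0.003 -0.015  0.   ]
```

```bash
python3 -m pendant '[{"fingers":1,"xyz":[-0.72,-0.18,0],"angular":[0,0,0]},{"fingers":1,"xyz":[-0.72,-0.18,0],"angular":[0,0,0]},{"fingers":1,"xyz":[-0.72,-0.18,0],"angular":[0,0,0]},{"fingers":1,"xyz":[-0.72,-0.16,0],"angular":[0,0,0]},{"fingers":1,"xyz":[0,0,0],"angular":[0,0,0]},{"fingers":1,"xyz":[0,0,0],"angular":[0,0,0]}]' >/dev/null; python3 go.py .574 .208 .342
python3 - <<'E'
from bench import robot
import cv2
c=robot.capture('wrist');cv2.imwrite('pics/w2.png',c['frame'][180:,:,::-1])
E
```

```text
t 1.75 tcp [0.5746 0.2083 0.4301] z [-1.4e-03  4.0e-04 -1.0e+00] gap 1.001 grip 0.0 F [ 0.2  1.  -0.5] j [ 0.25  0.22  1.17  0.    1.75 -0.89]
grasp [0.5744 0.2084 0.2754]
units [ 0.01 -0.01  2.2 ] level rot units [-0.003 -0.018 -0.   ]
```

View pics/w2.png

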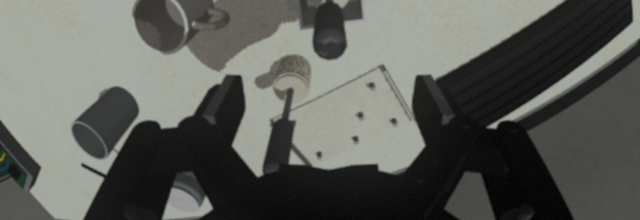

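The handle top is at about (330,220), centred between the fingers. L2, at (280,320), is off to the side. I'll descend and grip.

```bash
python3 -m pendant '[{"fingers":1,"xyz":[0,0,0.5],"angular":[0,0,0]},{"fingers":1,"xyz":[0,0,0.6],"angular":[0,0,0]},{"fingers":1,"xyz":[0,0,0.6],"angular":[0,0,0]},{"fingers":1,"xyz":[0,0,0.5],"angular":[0,0,0]},{"fingers":1,"xyz":[0,0,0],"angular":[0,0,0]},{"fingers":1,"xyz":[0,0,0],"angular":[0,0,0]}]'; python3 -m pendant '[{"fingers":-1,"xyz":[0,0,0],"angular":[0,0,0]},{"fingers":-1,"xyz":[0,0,0],"angular":[0,0,0]},{"fingers":-1,"xyz":[0,0,0],"angular":[0,0,0]},{"fingers":-1,"xyz":[0,0,0],"angular":[0,0,0]},{"fingers":-1,"xyz":[0,0,0],"angular":[0,0,0]},{"fingers":-1,"xyz":[0,0,0],"angular":[0,0,0]},{"fingers":-1,"xyz":[0,0,0],"angular":[0,0,0]},{"fingers":-1,"xyz":[0,0,0],"angular":[0,0,0]},{"fingers":-1,"xyz":[0,0,0],"angular":[0,0,0]},{"fingers":-1,"xyz":[0,0,0],"angular":[0,0,0]}]' 60; python3 go.py .574 .208 .49
```

```text
time_s: 2.3
tcp_pos: [0.5732, 0.2092, 0.3419]
tool_rot: [-0.653, -3.07, 0.001]
contact_force: [-0.6, 0.4, 0.8]
finger_gap: 1.0
grip_force: 0.0
time_s: 3.13
tcp_pos: [0.5748, 0.2078, 0.3439]
tool_rot: [0.657, 3.07, 0.002]
contact_force: [0.1, 0.0, 4.6]
finger_gap: 0.265
grip_force: 59.2
t 3.1333 tcp [0.5748 0.2078 0.3439] z [ 2.2e-03  8.0e-04 -1.0e+00] gap 0.265 grip 59.2 F [0.1 0.  4.6] j [ 0.25  0.24  1.32  0.    1.58 -0.89]
grasp [0.5752 0.2079 0.1892]
units [ 0.02  0.   -3.65] level rot units [ 0.02   0.021 -0.   ]
```

Gripped: a gap of 22.5 mm is about the handle diameter. I'll lift 0.16 m and check with the cameras.

```bash
python3 -m pendant '[{"fingers":-1,"xyz":[0,0,-0.3],"angular":[0,0,0]},{"fingers":-1,"xyz":[0,0,-0.5],"angular":[0,0,0]},{"fingers":-1,"xyz":[0,0,-0.6],"angular":[0,0,0]},{"fingers":-1,"xyz":[0,0,-0.6],"angular":[0,0,0]},{"fingers":-1,"xyz":[0,0,-0.6],"angular":[0,0,0]},{"fingers":-1,"xyz":[0,0,-0.6],"angular":[0,0,0]},{"fingers":-1,"xyz":[0,0,-0.5],"angular":[0,0,0]},{"fingers":-1,"xyz":[0,0,-0.3],"angular":[0,0,0]},{"fingers":-1,"xyz":[0,0,0],"angular":[0,0,0]},{"fingers":-1,"xyz":[0,0,0],"angular":[0,0,0]}]'; python3 go.py .618 -.234 .50
python3 - <<'E'
from bench import robot
import cv2,numpy as np
o=[]
for n in('scene','side'):
    f=robot.capture(n)['frame'][:,:,::-1]
    x,y=(300,30) if n=='scene' else (200,50)
    o.append(cv2.resize(f[y:y+150,x:x+130],None,fx=3,fy=3,interpolation=cv2.INTER_CUBIC))
cv2.imwrite('pics/l.png',np.clip(np.hstack(o)*1.8,0,255).astype(np.uint8))
E
```

```text
time_s: 3.97
tcp_pos: [0.5746, 0.2077, 0.5028]
tool_rot: [0.658, 3.072, -0.0]
contact_force: [0.6, -0.1, -1.4]
finger_gap: 0.266
grip_force: 58.8
t 3.9667 tcp [0.5746 0.2077 0.5028] z [ 1.e-04 -1.e-04 -1.e+00] gap 0.266 grip 58.8 F [ 0.6 -0.1 -1.4] j [ 0.25  0.23  1.01 -0.    1.9  -0.89]
grasp [0.5746 0.2077 0.3481]
units [-5.51 -9.63  0.07] level rot units [-0.     0.001 -0.   ]
```

View pics/l.png

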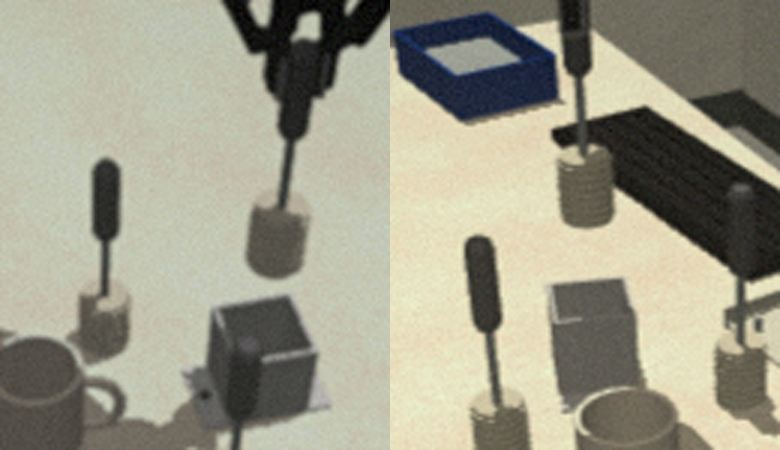

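The brush is lifted and hanging nearly upright. In the left panel the head runs from its top (281,204) to its bottom (275,262); in the right panel from (585,158) to (586,214). I'll triangulate its axis.

```bash
python3 - <<'E'
from h import *
for k,a,b in [('headtop',(280,205),(195,157)),('headbot',(275,263),(196,213)),('handlebot',(293,135),(188,72))]:
    print(k,*tri((300+a[0]/3,30+a[1]/3),(200+b[0]/3,50+b[1]/3)))
print('tum base check',ray('scene',A(118,560),0),ray('side',B(515,583),0))
E
```

```text
headtop [0.575  0.2058 0.2181] [[-0.2, 0.9], [-0.6, -0.8]]
headbot [0.5765 0.2084 0.1604] [[0.2, -0.7], [0.5, 0.6]]
handlebot [0.5762 0.2082 0.2897] [[-0.0, 0.1], [-0.1, -0.1]]
tum base check [ 0.6329 -0.2404  0.    ] [ 0.6129 -0.2444  0.    ]
```

```bash
python3 -m pendant '[{"fingers":-1,"xyz":[-0.2,-0.35,0],"angular":[0,0,0]},{"fingers":-1,"xyz":[-0.4,-0.7,0],"angular":[0,0,0]},{"fingers":-1,"xyz":[-0.4,-0.7,0],"angular":[0,0,0]},{"fingers":-1,"xyz":[-0.4,-0.7,0],"angular":[0,0,0]},{"fingers":-1,"xyz":[-0.4,-0.7,0],"angular":[0,0,0]},{"fingers":-1,"xyz":[-0.4,-0.7,0],"angular":[0,0,0]},{"fingers":-1,"xyz":[-0.4,-0.7,0],"angular":[0,0,0]},{"fingers":-1,"xyz":[-0.4,-0.7,0],"angular":[0,0,0]},{"fingers":-1,"xyz":[-0.4,-0.7,0],"angular":[0,0,0]},{"fingers":-1,"xyz":[-0.4,-0.7,0],"angular":[0,0,0]},{"fingers":-1,"xyz":[-0.4,-0.7,0],"angular":[0,0,0]},{"fingers":-1,"xyz":[-0.4,-0.7,0],"angular":[0,0,0]}]' >/dev/null; python3 go.py .617 -.234 .50
```

```text
t 5.0667 tcp [ 0.6107 -0.163   0.5004] z [-0.0038  0.0015 -1.    ] gap 0.262 grip 58.9 F [ 0.1 -0.4 -0.5] j [-0.35  0.28  0.96  0.    1.91 -1.5 ]
grasp [ 0.6101 -0.1628  0.3457]
units [-0.87 -1.55  0.01] level rot units [-0.003 -0.051 -0.   ]
```

```bash
python3 -m pendant '[{"fingers":-1,"xyz":[-0.3,-0.55,0],"angular":[0,0,0]},{"fingers":-1,"xyz":[-0.3,-0.55,0],"angular":[0,0,0]},{"fingers":-1,"xyz":[-0.2,-0.35,0],"angular":[0,0,0]},{"fingers":-1,"xyz":[-0.08,-0.12,0],"angular":[0,0,0]},{"fingers":-1,"xyz":[0,0,0],"angular":[0,0,0]},{"fingers":-1,"xyz":[0,0,0],"angular":[0,0,0]},{"fingers":-1,"xyz":[0,0,0],"angular":[0,0,0]}]' >/dev/null; python3 go.py .617 -.234 .50
python3 - <<'E'
from bench import robot
import cv2,numpy as np
o=[]
for n in('scene','side'):
    f=robot.capture(n)['frame'][:,:,::-1]
    x,y=(180,125) if n=='scene' else (310,135)
    o.append(cv2.resize(f[y:y+150,x:x+130],None,fx=3,fy=3,interpolation=cv2.INTER_CUBIC))
cv2.imwrite('pics/m.png',np.clip(np.hstack(o)*1.8,0,255).astype(np.uint8))
E
```

```text
t 5.65 tcp [ 0.6172 -0.2316  0.5028] z [ 0.e+00  8.e-04 -1.e+00] gap 0.265 grip 58.9 F [-0.2  0.3 -0.7] j [-0.45  0.35  0.87  0.    1.93 -1.6 ]
grasp [ 0.6172 -0.2315  0.3481]
units [-0.02 -0.06  0.07] level rot units [ 0.009 -0.004  0.   ]
```

View pics/m.png

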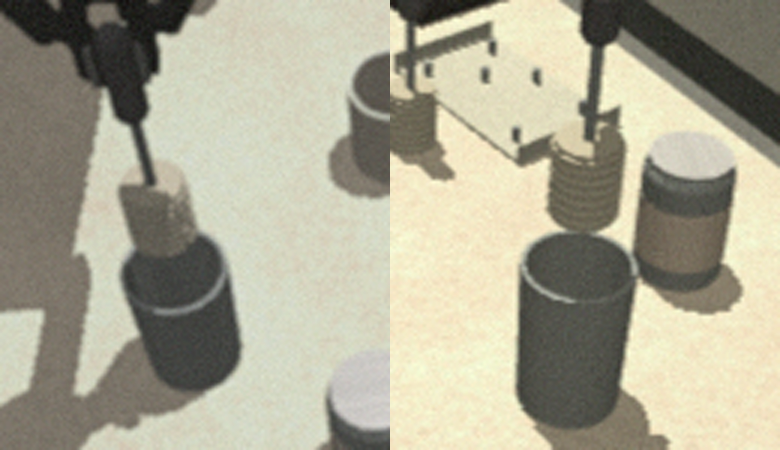

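The brush head hangs over the tumbler mouth. In the left panel the head bottom is about (163,241) and the rim centre (175,270); in the right panel they're (583,213) and (578,267). I'll compare them.

```bash
python3 - <<'E'
from h import *
for k,a,b in [('headtop',(155,182),(197,140)),('headbot',(163,241),(193,213)),('rim',(175,270),(188,267)),('handlebot',(129,112),(208,30))]:
    print(k,*tri((180+a[0]/3,125+a[1]/3),(310+b[0]/3,135+b[1]/3)))
E
```

```text
headtop [ 0.618  -0.2304  0.2187] [[-0.2, 0.3], [-0.3, -0.3]]
headbot [ 0.6207 -0.2344  0.1597] [[0.4, -0.9], [1.0, 0.8]]
rim [ 0.6192 -0.2327  0.1157] [[-0.1, 0.1], [-0.1, -0.1]]
handlebot [ 0.6183 -0.2337  0.2981] [[0.3, -0.7], [0.7, 0.6]]
```

The head and the rim are concentric to about 2 mm. First part of the descent, watching the force.

```bash
python3 -m pendant '[{"fingers":-1,"xyz":[0,-0.02,0.3],"angular":[0,0,0]},{"fingers":-1,"xyz":[0,0,0.35],"angular":[0,0,0]},{"fingers":-1,"xyz":[0,0,0.35],"angular":[0,0,0]},{"fingers":-1,"xyz":[0,0,0.35],"angular":[0,0,0]},{"fingers":-1,"xyz":[0,0,0.35],"angular":[0,0,0]},{"fingers":-1,"xyz":[0,0,0.35],"angular":[0,0,0]},{"fingers":-1,"xyz":[0,0,0.35],"angular":[0,0,0]},{"fingers":-1,"xyz":[0,0,0.3],"angular":[0,0,0]},{"fingers":-1,"xyz":[0,0,0.2],"angular":[0,0,0]},{"fingers":-1,"xyz":[0,0,0],"angular":[0,0,0]},{"fingers":-1,"xyz":[0,0,0],"angular":[0,0,0]}]' >/dev/null; python3 go.py .617 -.234 .35
```

```text
t 6.6667 tcp [ 0.6168 -0.2334  0.3866] z [-4.e-04  4.e-04 -1.e+00] gap 0.266 grip 58.9 F [-0.6  0.6 -0.4] j [-0.45  0.34  1.11  0.    1.69 -1.6 ]
grasp [ 0.6167 -0.2334  0.2319]
units [-0.01 -0.01  0.91] level rot units [ 0.002 -0.006 -0.   ]
```

```bash
python3 -m pendant '[{"fingers":-1,"xyz":[0,0,0.3],"angular":[0,0,0]},{"fingers":-1,"xyz":[0,0,0.3],"angular":[0,0,0]},{"fingers":-1,"xyz":[0,0,0.2],"angular":[0,0,0]},{"fingers":-1,"xyz":[0,0,0.15],"angular":[0,0,0]},{"fingers":-1,"xyz":[0,0,0],"angular":[0,0,0]},{"fingers":-1,"xyz":[0,0,0],"angular":[0,0,0]},{"fingers":-1,"xyz":[0,0,0],"angular":[0,0,0]}]' >/dev/null; python3 go.py .617 -.234 .345
```

```text
t 7.25 tcp [ 0.6168 -0.2339  0.3491] z [ 6.e-04 -2.e-04 -1.e+00] gap 0.261 grip 58.9 F [ 0.4  0.1 -1.2] j [-0.45  0.35  1.17  0.    1.62 -1.6 ]
grasp [ 0.6169 -0.2339  0.1944]
units [-0.01 -0.    0.1 ] level rot units [0.001 0.008 0.   ]
```

```bash
python3 -m pendant '[{"fingers":-1,"xyz":[0,0,0.08],"angular":[0,0,0]},{"fingers":-1,"xyz":[0,0,0.07],"angular":[0,0,0]},{"fingers":-1,"xyz":[0,0,0],"angular":[0,0,0]},{"fingers":-1,"xyz":[0,0,0],"angular":[0,0,0]}]' >/dev/null; python3 go.py .617 -.234 .425
```

```text
t 7.5833 tcp [ 0.6169 -0.2338  0.3449] z [ 0.0035 -0.0015 -1.    ] gap 0.265 grip 59.4 F [-0.3 -0.4  5.1] j [-0.45  0.35  1.18  0.    1.61 -1.6 ]
grasp [ 0.6175 -0.234   0.1902]
units [-0.01 -0.   -2.  ] level rot units [ 0.001  0.047 -0.   ]
```

Touching the floor at 5 N. Draw up about 85 mm, hold, then go back down.

```bash
python3 -m pendant '[{"fingers":-1,"xyz":[0,0,-0.3],"angular":[0,0,0]},{"fingers":-1,"xyz":[0,0,-0.4],"angular":[0,0,0]},{"fingers":-1,"xyz":[0,0,-0.45],"angular":[0,0,0]},{"fingers":-1,"xyz":[0,0,-0.4],"angular":[0,0,0]},{"fingers":-1,"xyz":[0,0,-0.35],"angular":[0,0,0]},{"fingers":-1,"xyz":[0,0,-0.25],"angular":[0,0,0]},{"fingers":-1,"xyz":[0,0,0],"angular":[0,0,0]},{"fingers":-1,"xyz":[0,0,0],"angular":[0,0,0]},{"fingers":-1,"xyz":[0,0,0],"angular":[0,0,0]}]' >/dev/null; python3 go.py .617 -.234 .345
python3 - <<'E'
from bench import robot
import cv2,numpy as np
o=[]
for n in('scene','side'):
    f=robot.capture(n)['frame'][:,:,::-1]
    x,y=(180,125) if n=='scene' else (310,135)
    o.append(cv2.resize(f[y:y+150,x:x+130],None,fx=3,fy=3,interpolation=cv2.INTER_CUBIC))
cv2.imwrite('pics/n.png',np.clip(np.hstack(o)*1.8,0,255).astype(np.uint8))
E
```

```text
t 8.3333 tcp [ 0.6167 -0.2338  0.4273] z [-0.002  0.001 -1.   ] gap 0.264 grip 58.9 F [ 0.3  0.3 -0.5] j [-0.45  0.34  1.03  0.    1.78 -1.6 ]
grasp [ 0.6164 -0.2336  0.2726]
units [-0.01 -0.    2.06] level rot units [ 0.001 -0.028  0.   ]
```

View pics/n.png

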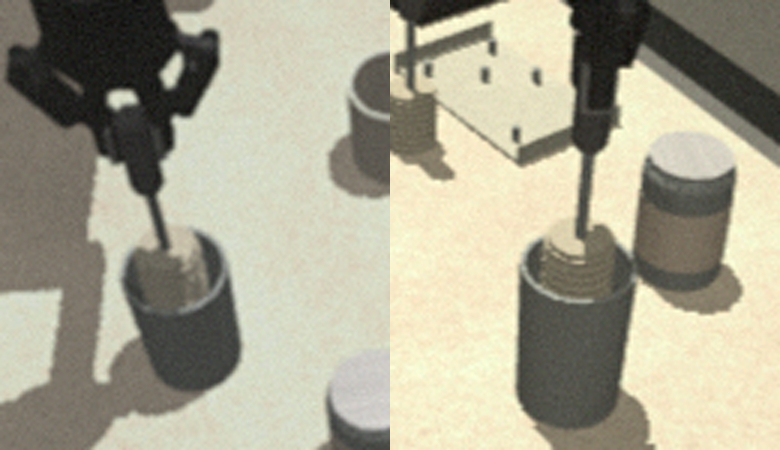

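The tumbler hasn't moved (rim still at (175,270)), and the head stands about half above the rim. Second and third strokes next.

```bash
D='' ; python3 -m pendant '[{"fingers":-1,"xyz":[0,0,0.3],"angular":[0,0,0]},{"fingers":-1,"xyz":[0,0,0.4],"angular":[0,0,0]},{"fingers":-1,"xyz":[0,0,0.45],"angular":[0,0,0]},{"fingers":-1,"xyz":[0,0,0.4],"angular":[0,0,0]},{"fingers":-1,"xyz":[0,0,0.3],"angular":[0,0,0]},{"fingers":-1,"xyz":[0,0,0.17],"angular":[0,0,0]},{"fingers":-1,"xyz":[0,0,0.1],"angular":[0,0,0]},{"fingers":-1,"xyz":[0,0,0],"angular":[0,0,0]},{"fingers":-1,"xyz":[0,0,0],"angular":[0,0,0]},{"fingers":-1,"xyz":[0,0,0],"angular":[0,0,0]}]' >/dev/null; python3 go.py
python3 -m pendant '[{"fingers":-1,"xyz":[0,0,-0.3],"angular":[0,0,0]},{"fingers":-1,"xyz":[0,0,-0.4],"angular":[0,0,0]},{"fingers":-1,"xyz":[0,0,-0.45],"angular":[0,0,0]},{"fingers":-1,"xyz":[0,0,-0.4],"angular":[0,0,0]},{"fingers":-1,"xyz":[0,0,-0.35],"angular":[0,0,0]},{"fingers":-1,"xyz":[0,0,-0.2],"angular":[0,0,0]},{"fingers":-1,"xyz":[0,0,0],"angular":[0,0,0]},{"fingers":-1,"xyz":[0,0,0],"angular":[0,0,0]},{"fingers":-1,"xyz":[0,0,0],"angular":[0,0,0]}]' >/dev/null; python3 go.py .617 -.234 .345
```

```text
t 9.2667 tcp [ 0.6168 -0.2338  0.3449] z [ 1.6e-03 -6.0e-04 -1.0e+00] gap 0.264 grip 59.3 F [-0.6 -0.4  3.6] j [-0.45  0.35  1.18  0.    1.61 -1.6 ]
grasp [ 0.6171 -0.2338  0.1902]
t 10.0167 tcp [ 0.6168 -0.2338  0.4264] z [-0.0021  0.0011 -1.    ] gap 0.265 grip 58.9 F [-0.6  0.  -1.8] j [-0.45  0.34  1.03  0.    1.77 -1.6 ]
grasp [ 0.6164 -0.2336  0.2717]
units [-0.01 -0.    2.04] level rot units [ 0.002 -0.029  0.   ]
```

```bash
python3 -m pendant '[{"fingers":-1,"xyz":[0,0,0.3],"angular":[0,0,0]},{"fingers":-1,"xyz":[0,0,0.4],"angular":[0,0,0]},{"fingers":-1,"xyz":[0,0,0.45],"angular":[0,0,0]},{"fingers":-1,"xyz":[0,0,0.4],"angular":[0,0,0]},{"fingers":-1,"xyz":[0,0,0.3],"angular":[0,0,0]},{"fingers":-1,"xyz":[0,0,0.17],"angular":[0,0,0]},{"fingers":-1,"xyz":[0,0,0.08],"angular":[0,0,0]},{"fingers":-1,"xyz":[0,0,0],"angular":[0,0,0]},{"fingers":-1,"xyz":[0,0,0],"angular":[0,0,0]},{"fingers":-1,"xyz":[0,0,0],"angular":[0,0,0]}]' >/dev/null; python3 go.py
python3 -m pendant '[{"fingers":-1,"xyz":[0,0,-0.3],"angular":[0,0,0]},{"fingers":-1,"xyz":[0,0,-0.4],"angular":[0,0,0]},{"fingers":-1,"xyz":[0,0,-0.4],"angular":[0,0,0]},{"fingers":-1,"xyz":[0,0,-0.4],"angular":[0,0,0]},{"fingers":-1,"xyz":[0,0,-0.4],"angular":[0,0,0]},{"fingers":-1,"xyz":[0,0,-0.4],"angular":[0,0,0]},{"fingers":-1,"xyz":[0,0,-0.4],"angular":[0,0,0]},{"fingers":-1,"xyz":[0,0,-0.4],"angular":[0,0,0]},{"fingers":-1,"xyz":[0,0,-0.4],"angular":[0,0,0]},{"fingers":-1,"xyz":[0,0,-0.4],"angular":[0,0,0]},{"fingers":-1,"xyz":[0,0,-0.1],"angular":[0,0,0]},{"fingers":-1,"xyz":[0,0,0],"angular":[0,0,0]}]' >/dev/null; python3 go.py .574 .208 .50
```

```text
t 10.85 tcp [ 0.6168 -0.2337  0.3449] z [ 1.5e-03 -5.0e-04 -1.0e+00] gap 0.264 grip 59.4 F [-1.1  0.5  4.3] j [-0.45  0.35  1.18  0.    1.61 -1.6 ]
grasp [ 0.617  -0.2338  0.1902]
t 11.85 tcp [ 0.6167 -0.2338  0.5056] z [ 0.003  -0.0014 -1.    ] gap 0.267 grip 58.9 F [-0.5  0.5 -0.5] j [-0.45  0.35  0.86  0.    1.93 -1.6 ]
grasp [ 0.6172 -0.234   0.3509]
units [5.5  9.64 0.12] level rot units [-0.     0.041  0.   ]
```

Three strokes done. Back to the holder.

```bash
python3 -m pendant '[{"fingers":-1,"xyz":[0.2,0.35,0],"angular":[0,0,0]},{"fingers":-1,"xyz":[0.4,0.7,0],"angular":[0,0,0]},{"fingers":-1,"xyz":[0.4,0.7,0],"angular":[0,0,0]},{"fingers":-1,"xyz":[0.4,0.7,0],"angular":[0,0,0]},{"fingers":-1,"xyz":[0.4,0.7,0],"angular":[0,0,0]},{"fingers":-1,"xyz":[0.4,0.7,0],"angular":[0,0,0]},{"fingers":-1,"xyz":[0.4,0.7,0],"angular":[0,0,0]},{"fingers":-1,"xyz":[0.4,0.7,0],"angular":[0,0,0]},{"fingers":-1,"xyz":[0.4,0.7,0],"angular":[0,0,0]},{"fingers":-1,"xyz":[0.4,0.7,0],"angular":[0,0,0]},{"fingers":-1,"xyz":[0.4,0.7,0],"angular":[0,0,0]},{"fingers":-1,"xyz":[0.4,0.7,0],"angular":[0,0,0]}]' >/dev/null
python3 -m pendant '[{"fingers":-1,"xyz":[0.4,0.7,0],"angular":[0,0,0]},{"fingers":-1,"xyz":[0.3,0.55,0],"angular":[0,0,0]},{"fingers":-1,"xyz":[0.2,0.34,0],"angular":[0,0,0]},{"fingers":-1,"xyz":[0,0,0],"angular":[0,0,0]},{"fingers":-1,"xyz":[0,0,0],"angular":[0,0,0]},{"fingers":-1,"xyz":[0,0,0],"angular":[0,0,0]}]' >/dev/null; python3 go.py .574 .208 .345
```

```text
t 13.35 tcp [0.5737 0.208  0.5027] z [-0.002 -0.001 -1.   ] gap 0.266 grip 59.0 F [-0.3 -0.6 -0.7] j [ 0.26  0.23  1.02 -0.    1.9  -0.89]
grasp [0.5734 0.2078 0.348 ]
units [-0.01  0.01  3.94] level rot units [-0.021 -0.018  0.   ]
```

```bash
python3 -m pendant '[{"fingers":-1,"xyz":[0,0,0.3],"angular":[0,0,0]},{"fingers":-1,"xyz":[0,0,0.4],"angular":[0,0,0]},{"fingers":-1,"xyz":[0,0,0.4],"angular":[0,0,0]},{"fingers":-1,"xyz":[0,0,0.4],"angular":[0,0,0]},{"fingers":-1,"xyz":[0,0,0.4],"angular":[0,0,0]},{"fingers":-1,"xyz":[0,0,0.4],"angular":[0,0,0]},{"fingers":-1,"xyz":[0,0,0.4],"angular":[0,0,0]},{"fingers":-1,"xyz":[0,0,0.4],"angular":[0,0,0]},{"fingers":-1,"xyz":[0,0,0.4],"angular":[0,0,0]},{"fingers":-1,"xyz":[0,0,0.3],"angular":[0,0,0]},{"fingers":-1,"xyz":[0,0,0.15],"angular":[0,0,0]},{"fingers":-1,"xyz":[0,0,0],"angular":[0,0,0]}]' >/dev/null; python3 -m pendant '[{"fingers":-1,"xyz":[0,0,0],"angular":[0,0,0]},{"fingers":-1,"xyz":[0,0,0],"angular":[0,0,0]}]' >/dev/null;python3 go.py .574 .208 .344
```

```text
t 14.5167 tcp [0.5741 0.2078 0.3466] z [ 1.2e-03  3.0e-04 -1.0e+00] gap 0.265 grip 59.0 F [-0.1  0.5 -1. ] j [ 0.25  0.24  1.31  0.    1.59 -0.89]
grasp [0.5743 0.2078 0.1919]
units [0.   0.   0.07] level rot units [0.01  0.012 0.   ]
```

```bash
python3 -m pendant '[{"fingers":-1,"xyz":[0,0,0.08],"angular":[0,0,0]},{"fingers":-1,"xyz":[0,0,0],"angular":[0,0,0]},{"fingers":-0.3,"xyz":[0,0,0],"angular":[0,0,0]},{"fingers":-0.3,"xyz":[0,0,0],"angular":[0,0,0]},{"fingers":-0.1,"xyz":[0,0,0],"angular":[0,0,0]},{"fingers":0.3,"xyz":[0,0,0],"angular":[0,0,0]},{"fingers":1,"xyz":[0,0,0],"angular":[0,0,0]},{"fingers":1,"xyz":[0,0,0],"angular":[0,0,0]},{"fingers":1,"xyz":[0,0,0],"angular":[0,0,0]},{"fingers":1,"xyz":[0,0,0],"angular":[0,0,0]},{"fingers":1,"xyz":[0,0,0],"angular":[0,0,0]},{"fingers":1,"xyz":[0,0,0],"angular":[0,0,0]}]'
python3 -m pendant '[{"fingers":1,"xyz":[0,0,-0.3],"angular":[0,0,0]},{"fingers":1,"xyz":[0,0,-0.5],"angular":[0,0,0]},{"fingers":1,"xyz":[0,0,-0.6],"angular":[0,0,0]},{"fingers":1,"xyz":[0,0,-0.6],"angular":[0,0,0]},{"fingers":1,"xyz":[0,0,-0.6],"angular":[0,0,0]},{"fingers":1,"xyz":[0,0,-0.4],"angular":[0,0,0]},{"fingers":1,"xyz":[0,0,0],"angular":[0,0,0]},{"fingers":1,"xyz":[0,0,0],"angular":[0,0,0]}]'
python3 - <<'E'
from bench import robot
import cv2,numpy as np
o=[]
for n in('scene','side'):
    f=robot.capture(n)['frame'][:,:,::-1]
    x,y=(210,60) if n=='scene' else (215,80)
    o.append(cv2.resize(f[y:y+210,x:x+200],None,fx=2,fy=2,interpolation=cv2.INTER_CUBIC))
cv2.imwrite('pics/z.png',np.clip(np.hstack(o)*1.8,0,255).astype(np.uint8))
E
```

```text
time_s: 15.52
tcp_pos: [0.5739, 0.2081, 0.3427]
tool_rot: [0.658, 3.072, 0.0]
contact_force: [-0.5, -0.3, -0.2]
finger_gap: 1.001
grip_force: 0.0
time_s: 16.18
tcp_pos: [0.5737, 0.2081, 0.4646]
tool_rot: [0.657, 3.069, 0.003]
contact_force: [-0.3, 0.7, -0.3]
finger_gap: 1.002
grip_force: 0.0
```

View pics/z.png

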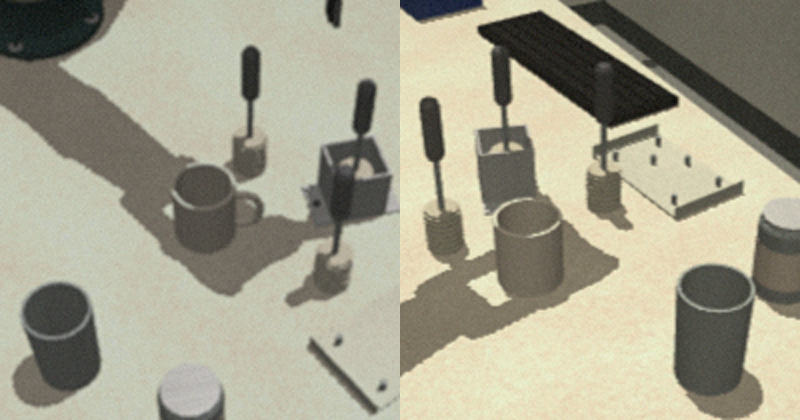

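The brush stands upright in the holder, its handle top at (366,84) left and (500,50) right. The tumbler, mug and can are in their places, and the gripper is clear.

```bash
python3 -c "
from bench import robot
print(robot.sign_off())"
```

```text
the job is handed in; nothing more can be done
None
```

I brushed the tumbler with three full strokes, stood the brush back upright in its holder and released it, left the tumbler, mug and tea can in place, and handed the job in at about 16 s; no verdict was returned.

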